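# Press a drawer pull in the clamping jig and tray it

## Task

The drawer pull in the sloping jig has a fresh adhesive pad under its plate: swing the clamp's red handle over until the clamp locks on the plate, take the hand off and leave it pressing for about two seconds, then swing the handle all the way back open. Then take the pull out and lay it gently, flat and lengthwise, in the tray compartment with the green card, setting it down before letting go. Leave the clamp open and everything else where it is.

Things in the scene. Friction and masses are not known exactly. Their poses are not given: they have to be found in the camera images.
- clamp (a joint): angle of the clamp's red handle (rad): 0 = fully open (laid back up the slope), 1.30 = closed against its stop (8 degrees past square to the slope). Dead centre at 1.18: past it the clamp stays locked by itself. Starts within 0.1 of open; friction keeps it where it is left. A linkage swings the steel arm down as the handle comes over (about 4 N at the grip).
- clamp_grip (a point): point to take the red handle, 88 mm from the hinge and 18 mm short of the handle's end. The red grip is a bar 14 mm wide (across the slope, along the hinge axis), 17 mm thick and 62 mm long, lying in the jig's middle plane.
- clamp_hinge (a point): axis of the red handle; the axis is the jig's y axis. As the handle closes, its end moves in an arc about this axis, over the top and towards the jig's low end (-x of the jig).
- jig: plywood jig, fixed, 240 x 150 mm, its top sloping 30 degrees: low at its -x end (28 mm high), high at its +x end (163 mm). Origin: centre of its underside; x horizontal towards the high end, y across, z up. The sloping face passes 98 mm above the origin. On it, from low to high: a nest with rims 4 mm high, then the steel toggle clamp.
- nest (a point): centre of the nest's floor on the sloping face, where the pull lies, 60 mm down the slope from the face's centre. Site axes are the jig's (not tilted).
- foot: spring foot with black rubber tip (18 mm across) on the end of the clamp arm, which presses on the bare end of the pull's plate when the clamp is closed; origin on the arm's axis, 35 mm from the tip. When open the arm stands about square to the slope, its pivot 56 mm up the slope from the face's centre.
- pull: drawer pull to work on: steel plate 120 x 40 mm, 6 mm thick with its black pad below. Origin: centre of underside; x lengthwise, z out of the face. On it, on two posts, a bar 62 mm long (x), 10 wide (y), 12 high, centred at x = -20, z = 34 mm. The other end (+x, up the slope at the start) is bare, with a dark dot. Starts in the nest, tilted 30 degrees; about 0.14 kg.
- tray: wooden tray, fixed, 142 x 184 mm, 13 mm high: three compartments side by side along y, each 134 mm long (x), about 56 mm wide, 60 mm apart, floor 4 mm thick, walls 9 mm above it. Origin: centre of its underside. One compartment holds the green card, the others a finished pull each; which is which varies.
- card: green card 110 x 46 mm, 2 mm thick, fixed flat in the middle of the free compartment; origin: centre of its underside (4 mm above the counter), x lengthwise along the compartment.
- done_a: finished drawer pull like pull, lying in a tray compartment.
- done_b: finished drawer pull like pull, lying in a tray compartment.
- screwdriver: screwdriver with yellow handle, 170 mm long, lying between jig and tray; origin under its middle.
- knob: brass cabinet knob, 32 mm across, 30 mm high, standing between jig and tray.
- mug: white mug, 80 mm across, 90 mm high, at the back.
- jar: amber jar, 72 mm across, 110 mm high, at the back.
- carton: cardboard box 80 x 120 x 50 mm, right of the work.
- bowl: blue bowl, 120 mm across, 50 mm high, left of the work.
Not all that is in view belongs to the job. Leave any orange or pink look-alike of the pull alone.

How it is judged:
On the way, in this order (a step that is already met when the one before it is completed fails the run):
1. clamp locked past dead centre, its foot pressing the pull in the nest, the robot's fingers off it, for one second (value of joint clamp above 1.18 rad and contact force between pull and foot above 4 N and contact force between the fingers and jig below 0.3 N and distance between pull and nest below 0.012 m), for 1 s.
2. clamp swung back to within 0.2 rad of fully open, the pull still in the nest (value of joint clamp below 0.2 rad and distance between pull and nest below 0.012 m), for 0.1 s.
At the end, for the whole second after the job is handed in: The pull lies bar up in the green-card compartment, its origin within 12 mm of the card's centre along and across and at most 5 mm above its underside, within 0.07 rad of level and 0.2 rad of lengthwise (either way round), at rest; the clamp is within 0.2 rad of fully open (x of pull in the frame of card between -0.012 and 0.012 m and y of pull in the frame of card between -0.012 and 0.012 m and z of pull in the frame of card between -0.002 and 0.005 m and angle between pull's own z axis and vertical below 0.07 rad and angle between the x axis of pull and the x axis of card, either way round below 0.2 rad and linear speed of pull below 0.02 m/s and value of joint clamp below 0.2 rad); the robot touches nothing.
It fails at once if a finished pull in the tray is moved more than 15 mm (distance of any of done_a, done_b from where it was at the start of the episode above 0.015 m).
It fails at once if another thing on the counter is moved more than 30 mm (distance of any of screwdriver, knob, mug, jar, carton, bowl from where it was at the start of the episode above 0.03 m).
It fails at once if the pull is let go in the air: untouched by the fingers, more than 40 mm from the nest and over 25 mm above the card (contact force between the fingers and pull below 0.05 N and distance between pull and nest above 0.04 m and z of pull in the frame of card above 0.025 m).
It also fails if it takes over 72 s, if anything falls off the work surface, if the arm or the gripper's body presses on something with over 40 N, if the wrist force passes 120 N, or if a joint passes its speed limit or range.

## Robot

A 6-joint arm with a two-finger parallel gripper is mounted at the origin on the work surface. World frame = base frame: x ahead of the robot, y to its left, z up, the work surface at z = 0. Lengths are in m, angles in rad, forces in N, time in s.
With the tool pointing down it reaches from about 0.4 to 0.825 m from the base axis. Payload 7 kg.
Tool frame: the origin (TCP) lies midway between the tips of the shut fingers; the grasp point (between the pads) lies 19 mm behind it; z points along the fingers, y is the line along which they close (so a half turn about z gives the same grasp; the last joint's range is limited). The gripper opens to 88 mm and grips with 3 to 60 N. Pads are 19 mm wide; open, the fingers measure 130 mm over their backs; the gripper's body (78 mm by 193 mm) begins 47 mm behind the grasp point.
Start: joints at [-1.008, 0.359, 0.012, 0, -1.224, -0.288], TCP at [0.183, -0.65, 0.227] pointing down, gripper open.
Joint ranges: [-3.07, 3.07], [-1.43, 2.12], [-1.02, 1.25], [-3.03, 1.67], [-3.05, -0], [-3.03, 3.03]. Speed limits (rad/s): [2.39, 2.39, 3.01, 3.14, 3.14, 3.14].

## Interface

Orientations are given as [roll, pitch, yaw] about the fixed x, y, z axes, in that order (R = Rz(yaw) Ry(pitch) Rx(roll)).
In Python, from station import arm, grab_frame, camera_params, spot_in gives the robot as it stands.
- The arm moves only by the shell command python3 -m jog 'ROWS' [FORCE]. ROWS is JSON, a list that holds one entry, the list of rows, each a list of 7 numbers: the shift along the tool's x, y, z in mm, then the turn, a rotation vector about the tool's x, y, z in rad, then the finger opening in mm, from 0 to 87.6. In form: [[[x, y, z, wx, wy, wz, fingers], ...]]. A call has 1 to 20 rows; each row is the pose to reach, as a shift and turn from the pose commanded when the call began, along the tool's axes at that moment; what a row does not reach only later rows make up. A row lasts 1/8 s, in which the tool goes at most 62.5 mm and 10.7 degrees, less where a joint would pass 70% of its speed; a pose out of reach is approached as far as the arm can. A call with a gripper value outside its range is refused whole. The fingers move at their own pace and stop on an object; FORCE is the grip in N (left out, the last holds). Time passes only in rows, so rows that repeat a pose let the fingers close. It gives the time, the measured TCP pose, the force, the opening and the grip force at its end, in the units of the state.
- arm.get_state(): the state, without advancing time (a new reading comes with each control period).
- grab_frame(name): name is "side" or "top" or "wrist"; returns (picture, depth): 480x640x3 uint8, blue, green, red; 480x640 float32, m along the optical axis (not along the pixel's ray), 0 where there is no reading.
- camera_params(name): a dict with "mtx" (3x3 intrinsics, pixels), "R" (3x3) and "t" (3): a world point X has camera coordinates R X + t. Camera axes: x right, y down, z forward; pixel columns grow to the right and rows downward; lengths in m; the calibration is good to about 2 mm. A picture is of the moment at which its call begins: read the wrist's pose just before it. camera_params takes no time and is no camera call; for the wrist camera it gives the pose at the moment of the call.
- arm.job_done(): hands the job in; it is judged then, once.
Trained networks look in the newest picture that a camera, given by its name, has taken for a name from the list of things; names that differ only in an ending like _2 or _b are one class to them, and where a whole thing is asked for, a point or a joint stands for the part that bears it (a point fixed in the world has none). Each returns a list of dicts, best first, with "confidence" (0 to 1); they miss things now and then, are a little off and sometimes report something else, mostly with a low value. They report only what shows in the picture. A call takes as long as a camera call. They do not tell look-alikes from the thing itself.
- spot_in(query, camera): "uv" ([column, row] in pixels, amid what is visible of it).
The state is a dict: "t": time; "q": joint angles; "qd": joint speeds; "joint_efforts": joint torques, N m; "eef_pos": TCP position; "ee_rot": TCP orientation; "force": force on the tool from outside, world axes, zero at the start; "moment": the same for the moment, N m; "width": finger opening in m; "gripper_force": force on a finger pad.
Only numpy, scipy, OpenCV 4.12 (cv2) and the standard library are available. Lean on these libraries where they do the work, as an engineer would, in place of code of your own. Each camera call takes 0.05 s, during which the arm holds its last target. There are 200 camera calls.

## Working session

There is one attempt and no reset: what is moved stays moved. The work goes in short steps, Python scripts to look and compute and a shell command to move; the robot and the scene stay as the last step left them, time stands still between calls to the robot, and variables do not carry over. Pictures are saved under pics/ and viewed, at most 11 in all, crops included, and the job is handed in when it is done.

```bash
mkdir -p pics; ls; cat > h.py <<'E'
import numpy as np,cv2
from station import arm,grab_frame,camera_params,spot_in
from scipy.spatial.transform import Rotation as Ro
def world(cam,uv,d,P=None):
    P=P or camera_params(cam); K=np.array(P["mtx"]);R=np.array(P["R"]);t=np.array(P["t"]).ravel()
    u,v=np.array(uv,float).T; c=np.stack([(u-K[0,2])/K[0,0]*d,(v-K[1,2])/K[1,1]*d,d],-1)
    return (c-t)@R
def cloud(cam,d,P=None):
    v,u=np.mgrid[0:480,0:640]
    return world(cam,np.stack([u.ravel(),v.ravel()],-1),d.ravel(),P).reshape(480,640,3)
def proj(cam,X,P=None):
    P=P or camera_params(cam); c=np.array(P["R"])@np.asarray(X)+np.array(P["t"]).ravel(); p=np.array(P["mtx"])@c; return p[:2]/p[2]
def pt(C,uv,r=2):
    u,v=map(int,np.round(uv)); return np.nanmedian(C[v-r:v+r+1,u-r:u+r+1].reshape(-1,3),0)
E
python3 - <<'E'
from h import *
for c in ("top","side"):
    im,d=grab_frame(c); cv2.imwrite(f"pics/{c}0.png",im); np.save(f"{c}0.npy",d)
    C=cloud(c,d)
    for n in ("pull","clamp_grip","foot","jig","tray","card","screwdriver","knob","nest","clamp_hinge"):
        for r in spot_in(n,c)[:4]:
            print(c,n,np.round(r["uv"]),round(r["confidence"],2),np.round(pt(C,r["uv"]),3))
print(arm.get_state())
E
```

```text
pics
top pull [330. 306.] 0.73 [0.394 0.002 0.025]
top pull [479. 213.] 0.68 [ 0.652 -0.406  0.034]
top pull [419. 333.] 0.57 [ 0.322 -0.24   0.006]
top pull [398. 263.] 0.55 [ 0.508 -0.178  0.074]
top clamp_grip [415. 204.] 0.81 [ 0.645 -0.204  0.222]
top foot [381. 163.] 0.64 [ 0.772 -0.131  0.11 ]
top foot [405. 253.] 0.44 [ 0.525 -0.183  0.193]
top jig [406. 231.] 0.68 [ 0.583 -0.189  0.181]
top tray [262. 254.] 0.98 [0.535 0.191 0.013]
top tray [404. 234.] 0.21 [ 0.579 -0.186  0.11 ]
top card [327. 211.] 0.64 [0.654 0.012 0.03 ]
top card [246. 250.] 0.59 [0.547 0.237 0.006]
top card [401. 234.] 0.5 [ 0.583 -0.183  0.105]
top screwdriver [329. 306.] 0.7 [0.394 0.005 0.025]
top screwdriver [414. 203.] 0.35 [ 0.645 -0.2    0.228]
top knob [328. 212.] 0.45 [0.652 0.009 0.029]
top nest [407. 234.] 0.87 [ 0.572 -0.188  0.191]
top nest [416. 196.] 0.46 [ 0.657 -0.202  0.253]
top clamp_hinge [405. 235.] 0.66 [ 0.574 -0.187  0.182]
top clamp_hinge [245. 247.] 0.29 [0.555 0.24  0.006]
side pull [378. 259.] 0.74 [ 0.508 -0.189  0.074]
side pull [444. 292.] 0.58 [ 0.325 -0.248  0.001]
side 
[... 751 characters left out ...]
.153 0.059]
{'t': 1.1, 'q': array([-1.00788981e+00,  3.58576161e-01,  1.18993019e-02, -1.46445739e-05,
       -1.22411355e+00, -2.88076272e-01]), 'qd': array([ 1.74205649e-03,  3.59173347e-08,  4.50646151e-04,  1.14575111e-03,
       -9.66055588e-04, -6.93975638e-04]), 'joint_efforts': array([ 4.36972541e-04, -5.82400990e+01,  2.93300879e+01,  7.00251639e+00,
        1.22655541e-02, -4.76678963e-05]), 'eef_pos': array([ 0.18314522, -0.64964747,  0.22657372]), 'ee_rot': array([-3.14159090e+00,  1.48860471e-05, -2.86676738e+00]), 'force': array([-0.12844976,  0.64053806, -0.83000094]), 'moment': array([ 0.05362303,  0.01944808, -0.05855902]), 'gripper_force': 0.0, 'width': 0.08780291380624657}
```

```bash
python3 - <<'E'
import cv2,numpy as np
a=cv2.imread("pics/top0.png")[130:370,190:510]; b=cv2.imread("pics/side0.png")[140:440,190:510]
cv2.imwrite("pics/a.png",cv2.resize(a,None,fx=2.5,fy=2.5,interpolation=cv2.INTER_CUBIC))
cv2.imwrite("pics/b.png",cv2.resize(b,None,fx=2,fy=2,interpolation=cv2.INTER_CUBIC))
E
```

```text
(no output)
```

View pics/a.png

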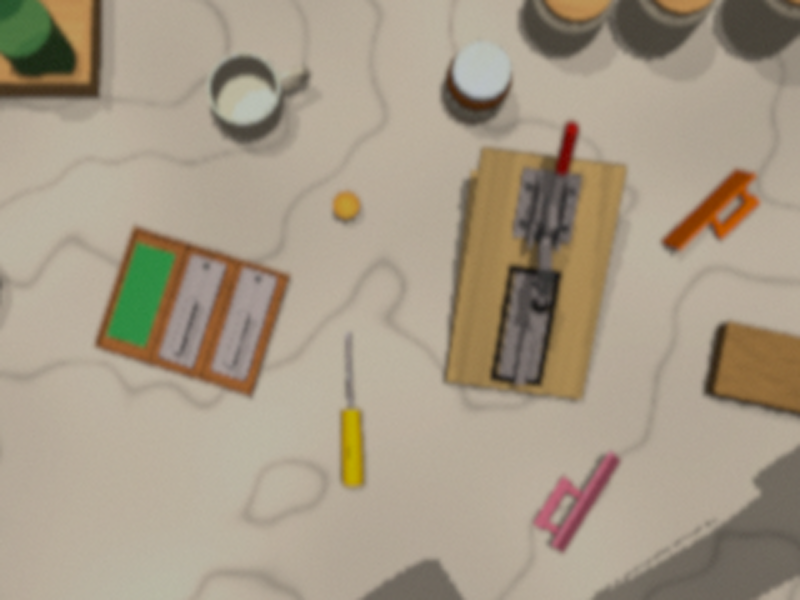

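View pics/b.png

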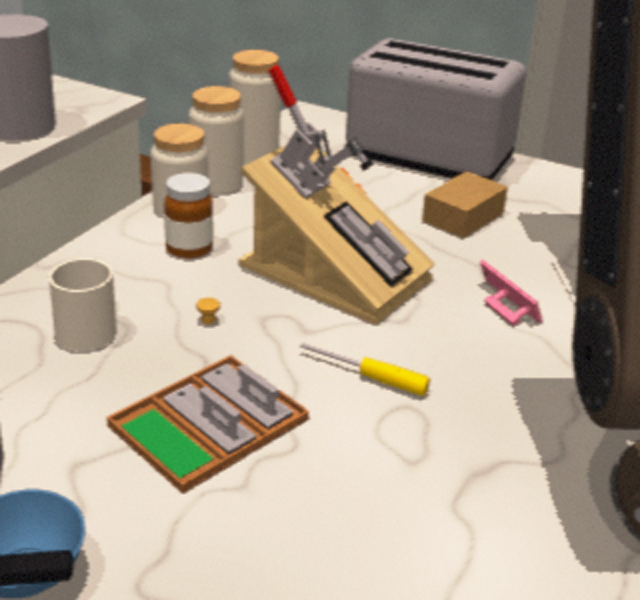

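The real pull is the grey one in the jig nest, top pixel (398,263). Look-alikes are the two finished grey pulls in the tray at about (267,255) and (287,258), orange at (474,213) and pink at (420,332). The card is in the left compartment at (246,248). The red handle is at (417,190).

```bash
python3 - <<'E'
from h import *
def big(m):
    n,l,s,_=cv2.connectedComponentsWithStats(m.astype(np.uint8)); i=1+np.argmax(s[1:,4]); return l==i
for c in ("top","side"):
    im=cv2.imread(f"pics/{c}0.png");d=np.load(f"{c}0.npy");C=cloud(c,d);h=cv2.cvtColor(im,cv2.COLOR_BGR2HSV);H,S,V=h[...,0],h[...,1],h[...,2]
    ok=d>0; X=C[...,0];Y=C[...,1];Z=C[...,2]
    g=big(ok&(H>50)&(H<75)&(S>120)&(X<.7)&(Z<.05)); P=C[g]; r=cv2.minAreaRect((P[:,:2]*1000).astype(np.float32)); print(c,"card",r,P.mean(0).round(4))
    g=ok&((H<4)|(H>174))&(S>170)&(Z>.17)&(Y>-.3)&(Y<-.1)&(X>.5); P=C[g];
    if len(P)>5: m=np.median(P,0);u=np.linalg.svd(P-m)[2][0];s=(P-m)@u;print(c,"red",len(P),m.round(4),u.round(3),s.min().round(3),s.max().round(3))
    # wood face
    g=ok&(X>.42)&(X<.72)&(Y<-.08)&(Y>-.3)&(Z>.02)&(Z<.18)&(H>10)&(H<28)&(S>60); P=C[g]
    rng=np.random.default_rng(0);best=None
    for _ in range(500):
        a=P[rng.choice(len(P),3,0)];n=np.cross(a[1]-a[0],a[2]-a[0]);n/=np.linalg.norm(n)+1e-12;n*=np.sign(n[2]) or 1
        if not .8<n[2]<.92: continue
        q=abs((P-a[0])@n)<.003
        if best is None or q.sum()>best.sum():best=q
    Q=P[best];m=Q.mean(0);n=np.linalg.svd(Q-m)[2][2];n*=np.sign(n[2]);yaw=np.arctan2(-n[1],-n[0])
    print(c,"face",best.sum(),m.round(4),n.round(3),"tilt",np.degrees(np.arccos(n[2])).round(2),"yaw",yaw.round(3))
    s=np.cross([-np.sin(yaw),np.cos(yaw),0],n);y=np.array([-np.sin(yaw),np.cos(yaw),0])
    uv=np.stack([Q@s,Q@y],-1);r=cv2.minAreaRect((uv*1000).astype(np.float32));print(r)
    ce=s*r[0][0]/1e3+y*r[0][1]/1e3+n*(m@n);print(c,"face centre",ce.round(4))
    bb=cv2.boxPoints(r)/1e3; print((bb[:,:1]*s+bb[:,1:]*y+n*(m@n)).round(3).tolist())
E
```

```text
top card ((553.981201171875, 237.25186157226562), (43.153541564941406, 106.11980438232422), 72.4030990600586) [0.554  0.2373 0.0061]
top red 73 [ 0.67   -0.201   0.2713] [-0.613  0.088 -0.785] -0.025 0.03
top face 2374 [ 0.5675 -0.1876  0.0976] [-0.495  0.054  0.867] tilt 29.86 yaw -0.108
((553.0192260742188, -127.11377716064453), (150.3968963623047, 272.0887145996094), 89.16651916503906)
top face centre [ 0.5652 -0.1892  0.0964]
[[0.439, -0.249, 0.028], [0.673, -0.279, 0.164], [0.691, -0.129, 0.165], [0.457, -0.1, 0.029]]
side card ((553.63623046875, 237.53125), (45.77671432495117, 110.2442855834961), 72.53511047363281) [0.5516 0.239  0.0074]
side red 112 [ 0.6685 -0.1969  0.265 ] [-0.558  0.062 -0.827] -0.028 0.028
side face 1859 [ 0.5575 -0.1705  0.0918] [-0.494  0.063  0.867] tilt 29.85 yaw -0.126
((553.6739501953125, -115.02931213378906), (156.35205078125, 270.478759765625), 89.32903289794922)
side face centre [ 0.5638 -0.1873  0.0966]
[[0.437, -0.248, 0.029], [0.669, -0.281, 0.163], [0.691, -0.126, 0.164], [0.458, -0.094, 0.03]]
```

```bash
cat >> h.py <<'E'
def row(pos,R,ref=None):
    s=arm.get_state(); p0,R0=(s["eef_pos"],Ro.from_euler("xyz",s["ee_rot"])) if ref is None else ref
    print(np.round(R0.inv().apply(np.array(pos)-p0)*1e3).tolist(),np.round((R0.inv()*R).as_rotvec(),3).tolist(),"t",s["t"])
# jig
yaw=-.12; fc=np.array([.565,-.1885,.0975]); J=Ro.from_euler("z",yaw)
def tool(pitch=0): # z down, tool x = -jig x ; pitch>0 tips fingers toward +jig x
    return J*Ro.from_euler("y",-pitch)*Ro.from_euler("z",np.pi)*Ro.from_euler("x",np.pi)
HINGE=np.array([.625,-.194,.208])
def grip(th,r=.088,h=None):
    e=np.radians(53.5)+th; return (HINGE if h is None else h)+J.apply([r*np.cos(e),0,r*np.sin(e)])
E
python3 -c "
from h import *
print(tool(.3).as_matrix().round(2)); row([.62,-.2,.40],tool())"
```

```text
[[-0.95  0.12  0.29]
 [ 0.11  0.99 -0.04]
 [-0.3   0.   -0.96]]
[-542.0, 314.0, -173.0] [0.0, 0.0, 0.395] t 1.1
```

```bash
python3 -m jog '[[[0,0,-80,0,0,0,80],[-540,315,-173,0,0,0.395,80],[-540,315,-173,0,0,0.395,80],[-540,315,-173,0,0,0.395,80],[-540,315,-173,0,0,0.395,80],[-540,315,-173,0,0,0.395,80],[-540,315,-173,0,0,0.395,80],[-540,315,-173,0,0,0.395,80],[-540,315,-173,0,0,0.395,80],[-540,315,-173,0,0,0.395,80],[-540,315,-173,0,0,0.395,80],[-540,315,-173,0,0,0.395,80],[-540,315,-173,0,0,0.395,80],[-540,315,-173,0,0,0.395,80],[-540,315,-173,0,0,0.395,80],[-540,315,-173,0,0,0.395,80]]]'
python3 - <<'E'
from h import *
P=camera_params("wrist"); im,d=grab_frame("wrist"); cv2.imwrite("pics/w1.png",im); np.save("w1.npy",d); C=cloud("wrist",d,P)
print(arm.get_state()["q"].round(2))
h=cv2.cvtColor(im,cv2.COLOR_BGR2HSV);H,S=h[...,0],h[...,1]
g=(d>0)&((H<4)|(H>174))&(S>150)&(C[...,2]>.15)&(C[...,0]>.55)
Q=C[g];print(len(Q))
if len(Q)>20:
    m=Q.mean(0);u=np.linalg.svd(Q-m)[2][0];s=(Q-m)@u;print(m.round(4),u.round(3),s.min(),s.max(),np.percentile(Q,[2,98],axis=0).round(4))
    L=J.inv().apply(Q-fc);print("jig frame",np.percentile(L,[2,50,98],axis=0).round(4))
for n in("pull","foot","clamp_grip","clamp_hinge"):
    for r in spot_in(n,"wrist")[:2]: print(n,np.round(r["uv"]),r["confidence"],pt(C,r["uv"]).round(4))
E
```

```text
t: 3.1
eef_pos: [0.6168, -0.2008, 0.3999]
ee_rot: [3.142, 0.0, 3.02]
force: [0.1, 0.5, 0.3]
width: 0.0802
gripper_force: 0.0
[-0.01  0.26  0.26  0.   -1.57 -1.68]
601
[ 0.662  -0.2021  0.2661] [ 0.285 -0.02  -0.958] -0.2254474997246796 0.020805510709161625 [[ 0.5864 -0.209   0.2434]
 [ 0.6752 -0.1956  0.4769]]
jig frame [[ 0.0221 -0.0074  0.1459]
 [ 0.0997 -0.0021  0.164 ]
 [ 0.1113  0.0042  0.3794]]
pull [192. 226.] 0.87 [ 6.465e-01 -4.125e-01  1.000e-04]
pull [323. 106.] 0.82 [ 0.5047 -0.1875  0.0671]
foot [330. 121.] 0.86 [ 0.5293 -0.184   0.1924]
foot [331. 253.] 0.64 [ 0.6477 -0.1975  0.2342]
clamp_grip [329. 249.] 0.84 [ 0.6446 -0.199   0.2303]
clamp_grip [618. 112.] 0.5 [0.556  0.2333 0.0059]
clamp_hinge [325. 179.] 0.85 [ 0.5842 -0.1953  0.182 ]
clamp_hinge [378. 287.] 0.45 [ 0.7527 -0.1399  0.0784]
```

View pics/w1.png

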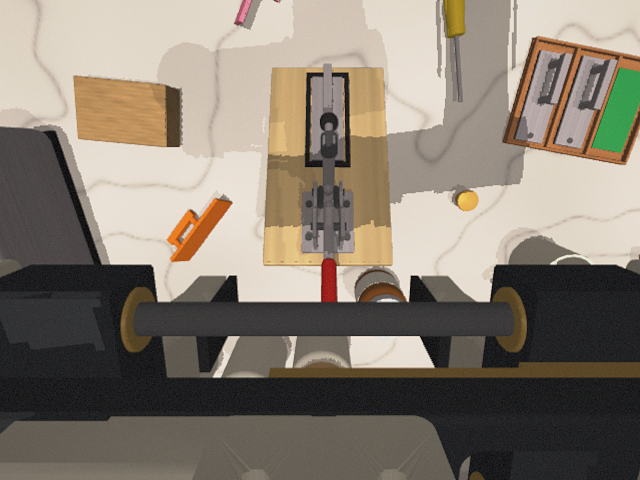

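The wrist view shows the red grip at (328,280), the foot at (330,121) and the pull at (325,110), with the fingers aligned across the jig. The handle lies in the tool's middle plane.

```bash
sed -i 's/^HINGE=.*/HINGE=np.array([.629,-.195,.206])/' h.py; python3 - <<'E'
from h import *
g0=grip(.03)-[0,0,.019]; print(g0.round(3)); row(g0,tool())
for t in np.arange(.03,1.36,.12): print(round(t,2), np.round(tool().inv().apply(grip(t)-grip(.03))*1e3,1).tolist())
E
```

```text
[ 0.679 -0.201  0.259]
[-61.0, 7.0, 140.0] [0.0, 0.0, -0.001] t 3.35
0.03 [0.0, 0.0, 0.0]
0.15 [9.0, -0.0, -5.5]
0.27 [18.6, 0.0, -9.9]
0.39 [28.7, 0.0, -13.1]
0.51 [39.0, 0.0, -15.0]
0.63 [49.6, 0.0, -15.7]
0.75 [60.1, 0.0, -15.2]
0.87 [70.5, 0.0, -13.3]
0.99 [80.6, -0.0, -10.3]
1.11 [90.3, -0.0, -6.1]
1.23 [99.4, 0.0, -0.7]
1.35 [107.8, 0.0, 5.7]
```

```bash
python3 -m jog '[[[-30,3,0,0,0,0,80],[-61,5,40,0,0,0,80],[-61,5,80,0,0,0,70],[-61,5,110,0,0,0,60],[-61,5,140,0,0,0,50],[-61,5,140,0,0,0,40],[-61,5,140,0,0,0,0],[-61,5,140,0,0,0,0],[-61,5,140,0,0,0,0],[-61,5,140,0,0,0,0],[-61,5,140,0,0,0,0]]]' 20
python3 - <<'E'
from h import *
P=camera_params("side"); im,d=grab_frame("side"); u,v=proj("side",HINGE).astype(int); print(u,v)
cv2.imwrite("pics/s2.png",cv2.resize(im[v-90:v+90,u-100:u+100],None,fx=3,fy=3,interpolation=cv2.INTER_CUBIC))
E
```

```text
t: 4.72
eef_pos: [0.6788, -0.2035, 0.2609]
ee_rot: [-3.14, 0.002, 3.021]
force: [-0.2, -5.5, 2.4]
width: 0.0141
gripper_force: 20.0
342 205
```

View pics/s2.png

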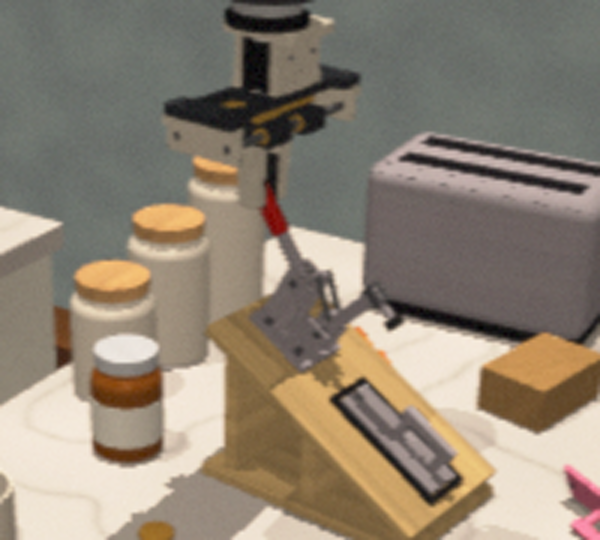

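The red bar is between the fingers (14 mm opening, at about (272,210) in the crop). Now I'll swing it.

```bash
python3 -m jog '[[[5,-1,-3,0,0,0,0],[9,-2,-5.5,0,0,0,0],[18.5,-2,-10,0,0,0,0],[28.5,-2,-13,0,0,0,0],[39,-2,-15,0,0,0,0],[49.5,-2,-15.7,0,0,0,0],[49.5,-2,-15.7,0,0,0,0]]]' 20
```

```text
t: 5.65
eef_pos: [0.6285, -0.1975, 0.2762]
ee_rot: [3.141, 0.001, 3.022]
force: [1.2, 5.8, 5.5]
width: 0.0139
gripper_force: 20.0
```

```bash
python3 -m jog '[[[10.5,-1,0.5,0,0,0,0],[21,-1,2.5,0,0,0,0],[31,-1,5.5,0,0,0,0],[40.5,-1,9.5,0,0,0,0],[46,-1,12.5,0,0,0,0],[50,-1,15,0,0,0,0],[54,-1,17.5,0,0,0,0],[54,-1,17.5,0,0,0,0]]]' 20
python3 - <<'E'
from h import *
im,d=grab_frame("side"); u,v=proj("side",HINGE).astype(int)
cv2.imwrite("pics/s3.png",cv2.resize(im[v-70:v+110,u-80:u+120],None,fx=3,fy=3,interpolation=cv2.INTER_CUBIC))
E
```

```text
t: 6.65
eef_pos: [0.5754, -0.1911, 0.2591]
ee_rot: [3.14, 0.001, 3.023]
force: [-2.6, 12.2, 11.7]
width: 0.0137
gripper_force: 20.0
```

View pics/s3.png

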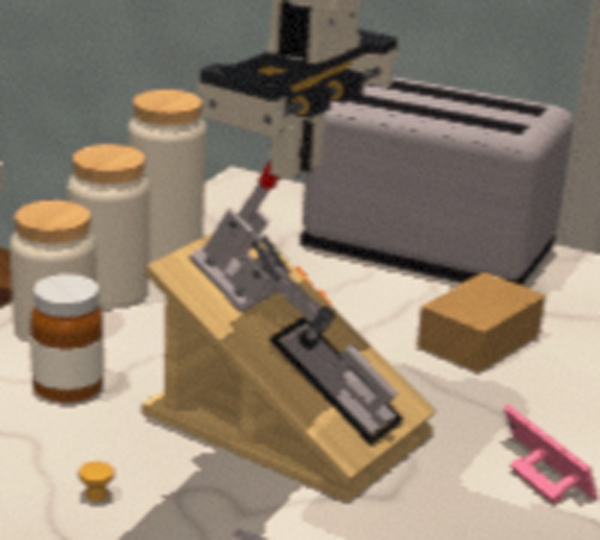

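```bash
python3 -m jog '[[[2,2,1.5,0,0,0,0],[4,3,3,0,0,0,0],[6,3,4.5,0,0,0,0],[6,3,4.5,0,0,0,0]]]' 20
```

```text
t: 7.2
eef_pos: [0.5685, -0.19, 0.2542]
ee_rot: [-3.14, -0.002, 3.021]
force: [-4.2, 0.2, 8.0]
width: 0.0137
gripper_force: 20.0
```

```bash
python3 -m jog '[[[0,0,0,0,0,0,50],[0,0,0,0,0,0,60],[0,0,0,0,0,0,70],[0,0,-20,0,0,0,80],[0,0,-60,0,0,0,80],[0,0,-110,0,0,0,80],[30,0,-140,0,0,0,80],[30,0,-140,0,0,0,80]]]'
cat > red.py <<'E'
from h import *
for c in ("top","side","wrist"):
    P=camera_params(c);im,d=grab_frame(c);C=cloud(c,d,P);h=cv2.cvtColor(im,cv2.COLOR_BGR2HSV);H,S=h[...,0],h[...,1]
    L=J.inv().apply((C-fc).reshape(-1,3)).reshape(C.shape)
    g=(d>0)&((H<4)|(H>174))&(S>150)&(abs(L[...,1])<.02)&(abs(L[...,0])<.15)&(L[...,2]>.05)&(L[...,2]<.22)
    if g.sum()>20:
        Q=L[g];m=Q.mean(0);u=np.linalg.svd(Q-m)[2][0];u*=np.sign(u[2]);hl=J.inv().apply(HINGE-fc);e=np.arctan2(u[2],u[0]);b=np.arctan2(m[2]-hl[2],m[0]-hl[0])
        print(c,len(Q),m.round(4),u.round(2),"th from dir",round(e-.9338,3),"from hinge",round(b-.9338,3),np.percentile(Q,[2,98],axis=0).round(4).tolist())
    cv2.imwrite(f"pics/red_{c}.png",im)
u,v=proj("side",HINGE).astype(int); im=cv2.imread("pics/red_side.png")
cv2.imwrite("pics/s4.png",cv2.resize(im[v-60:v+90,u-80:u+100],None,fx=4,fy=4,interpolation=cv2.INTER_CUBIC))
print(arm.get_state()["t"])
E
python3 red.py
```

```text
t: 8.2
eef_pos: [0.5397, -0.1858, 0.3969]
ee_rot: [-3.142, 0.006, 3.021]
force: [0.6, 0.7, 0.2]
width: 0.0795
gripper_force: 0.0
side 103 [0.0143 0.0042 0.1661] [-0.63 -0.02  0.78] th from dir 1.313 from hinge 1.353 [[-0.0049, -0.0019, 0.1406], [0.035, 0.0083, 0.1885]]
wrist 539 [ 0.0118 -0.0013  0.1767] [-0.71  0.02  0.71] th from dir 1.42 from hinge 1.294 [[-0.0037, -0.0075, 0.1478], [0.0389, 0.0051, 0.1882]]
8.35
```

View pics/s4.png

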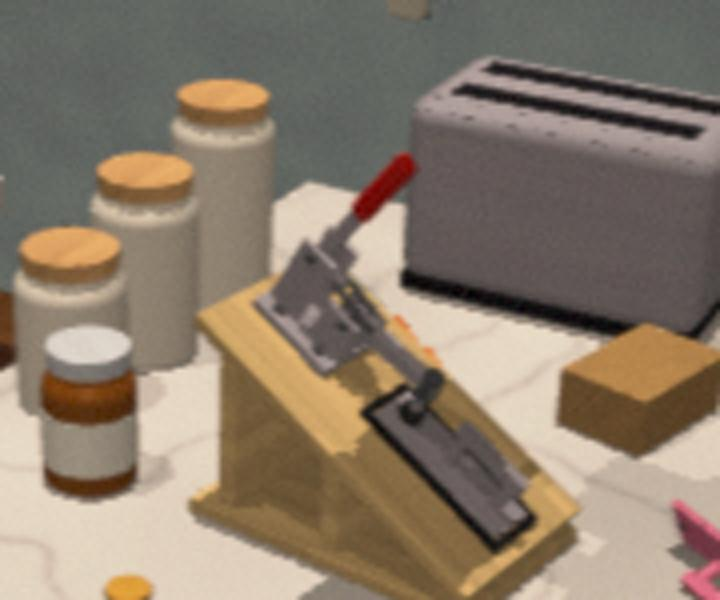

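Clamp locked: the handle is leaning past square (about 1.30 rad), the foot at crop (415,405) is on the bare plate end, and the hand is off. I'll wait about 2 s, then regrip.

```bash
python3 -m jog '[[[0,0,0,0,0,0,80],[0,0,0,0,0,0,80],[0,0,0,0,0,0,80],[0,0,0,0,0,0,80],[0,0,0,0,0,0,80],[0,0,0,0,0,0,80],[0,0,0,0,0,0,80],[0,0,0,0,0,0,80],[0,0,0,0,0,0,80],[0,0,0,0,0,0,80],[-30,0,30,0,0,0,80],[-30,0,80,0,0,0,70],[-30,0,120,0,0,0,60],[-30,0,139,0,0,0,50],[-30,0,139,0,0,0,40],[-30,0,139,0,0,0,0],[-30,0,139,0,0,0,0],[-30,0,139,0,0,0,0],[-30,0,139,0,0,0,0]]]' 20
```

```text
t: 10.72
eef_pos: [0.5701, -0.1901, 0.2552]
ee_rot: [-3.14, 0.001, 3.021]
force: [0.0, -5.0, 1.2]
width: 0.0136
gripper_force: 20.0
```

```bash
python3 -m jog '[[[-8,-1,-6,0,0,0,0],[-17.5,-1,-12,0,0,0,0],[-27,-1,-16,0,0,0,0],[-37,-1,-19,0,0,0,0],[-48,-1,-21,0,0,0,0],[-58,-1,-21.4,0,0,0,0],[-69,-1,-20.7,0,0,0,0],[-79,-1,-18.8,0,0,0,0],[-89,-1,-15.6,0,0,0,0],[-99,-1,-11,0,0,0,0],[-106,-1,-7,0,0,0,0],[-110,-1,-4,0,0,0,0],[-110,-1,-4,0,0,0,0],[-110,-1,-4,0,0,0,0]]]' 20
```

```text
t: 12.48
eef_pos: [0.6818, -0.204, 0.2601]
ee_rot: [-3.141, 0.006, 3.022]
force: [2.4, -2.9, 5.1]
width: 0.0133
gripper_force: 20.0
```

```bash
python3 -m jog '[[[0,0,0,0,0,0,40],[0,0,0,0,0,0,70],[0,0,-30,0,0,0,70],[0,0,-90,0,0,0,70],[30,0,-140,0,0,0,70],[80,0,-140,0,0,0,70],[100,0,-140,0,0,0,70],[100,0,-140,0,0,0,70]]]'
cat >> red.py <<'E'
P=camera_params("wrist");im,d=grab_frame("wrist");C=cloud("wrist",d,P);L=J.inv().apply((C-fc).reshape(-1,3)).reshape(C.shape)
c,s=np.cos(np.pi/6),np.sin(np.pi/6);sl=L[...,0]*c+L[...,2]*s;n=-L[...,0]*s+L[...,2]*c
g=(d>0)&(n>.036)&(n<.046)&(sl<-.04)&(sl>-.14)&(abs(L[...,1])<.03)
print("bar",g.sum(),sl[g].min(),sl[g].max(),L[...,1][g].min(),L[...,1][g].max(),n[g].mean(),"med",np.median(sl[g]),np.median(L[...,1][g]))
g=(d>0)&(n>.003)&(n<.012)&(abs(L[...,1])<.04)&(sl<.03)
print("plate",np.percentile(sl[g],[1,99]),np.percentile(L[...,1][g],[1,99]))
g=(d>0)&(abs(sl)<.14)&(abs(L[...,1])<.085)&(abs(n)<.006); print("face y",np.percentile(L[...,1][g],[.5,99.5]),"n",np.median(n[g]))
g=(d>0)&(n>.06)&(sl<.05)&(sl>-.1)&(abs(L[...,1])<.03)&(n<.15); print("foot s,n min",np.percentile(sl[g],[1,99]),np.percentile(n[g],[1,99]))
E
python3 red.py
```

```text
t: 13.48
eef_pos: [0.5787, -0.1911, 0.3996]
ee_rot: [3.141, 0.002, 3.022]
force: [0.5, 0.2, -0.0]
width: 0.0702
gripper_force: 0.0
side 114 [0.1003 0.0028 0.1698] [ 0.53 -0.01  0.85] th from dir 0.084 from hinge 0.106 [[0.0844, -0.0042, 0.1457], [0.1179, 0.0087, 0.1936]]
wrist 446 [ 0.1085 -0.0016  0.1836] [0.58 0.   0.82] th from dir 0.021 from hinge 0.105 [[0.0838, -0.0079, 0.1469], [0.1226, 0.0046, 0.194]]
13.625
bar 357 -0.10566432905462328 -0.04355916655022984 -0.006198418409440984 0.00350909262347128 0.03734472023758813 med -0.07292498569990241 -0.0013872788508376877
plate [-0.21852469  0.00277592] [-0.03767942  0.03748177]
face y [-0.0749191   0.07317819] n -0.002357275263026296
foot s,n min [-0.0013255   0.04942038] [0.0746959  0.10925008]
```

View pics/red_wrist.png

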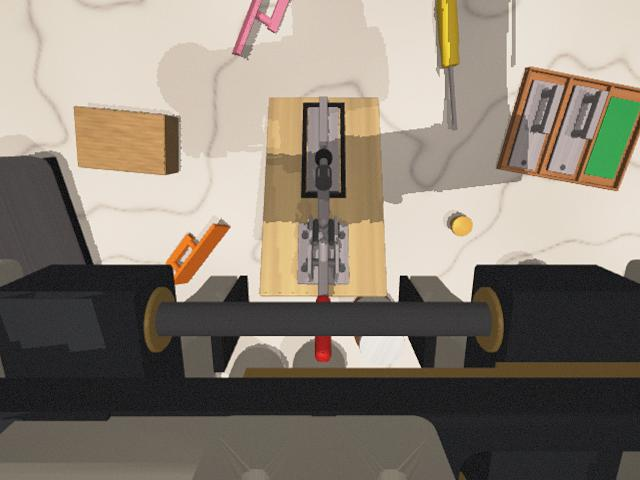

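The handle is back open at about (323,330), roughly 0.05 rad from its start angle. The pull is still in the nest with its bar at (323,130). Next, grasping the bar square to the slope.

```bash
cat >> h.py <<'E'
def slope(s,y,n): c,k=np.cos(np.pi/6),.5; return fc+J.apply([s*c-n*k,y,s*k+n*c])
E
python3 - <<'E'
from h import *
T=tool(np.pi/6)
for n in (.20,.10,.033): 
    p=slope(-.0755,-.001,n-.019); print(p.round(3)); row(p,T)
E
```

```text
[ 0.41  -0.171  0.217]
[171.0, -0.0, 181.0] [0.0, -0.525, -0.0] t 13.675
[ 0.46  -0.177  0.13 ]
[121.0, -0.0, 268.0] [0.0, -0.525, -0.0] t 13.675
[ 0.493 -0.181  0.072]
[88.0, -0.0, 326.0] [0.0, -0.525, -0.0] t 13.675
```

```bash
python3 -m jog '[[[60,0,0,0,0,0,60],[120,0,40,0,-0.15,0,50],[171,0,90,0,-0.3,0,40],[171,0,140,0,-0.45,0,40],[171,0,181,0,-0.525,0,40],[171,0,181,0,-0.525,0,40],[146,0,225,0,-0.525,0,40],[121,0,268,0,-0.525,0,40],[105,0,297,0,-0.525,0,40],[95,0,314,0,-0.525,0,40],[88,0,326,0,-0.525,0,40],[88,0,326,0,-0.525,0,40],[88,0,326,0,-0.525,0,0],[88,0,326,0,-0.525,0,0],[88,0,326,0,-0.525,0,0],[88,0,326,0,-0.525,0,0],[88,0,326,0,-0.525,0,0]]]' 30
```

```text
t: 15.8
eef_pos: [0.4896, -0.1824, 0.0874]
ee_rot: [3.086, 0.489, 3.02]
force: [-4.7, 3.4, 6.7]
width: 0.0099
gripper_force: 30.0
```

```bash
python3 - <<'E'
from h import *
s=arm.get_state();print(s["q"].round(3),s["moment"],s["force"]);row(slope(-.0755,-.001,.014),tool(np.pi/6))
P=camera_params("side"); im,d=grab_frame("side"); u,v=proj("side",slope(-.06,0,.02)).astype(int)
cv2.imwrite("pics/s5.png",cv2.resize(im[v-100:v+50,u-100:u+100],None,fx=4,fy=4,interpolation=cv2.INTER_CUBIC))
E
```

```text
[ 0.016  0.062 -0.98   0.225 -0.039 -1.917] [1.40217644 1.80366854 0.73198714] [-4.74603267  3.40123334  6.70238309]
[4.0, 1.0, 15.0] [0.055, -0.035, -0.002] t 15.8
```

View pics/s5.png

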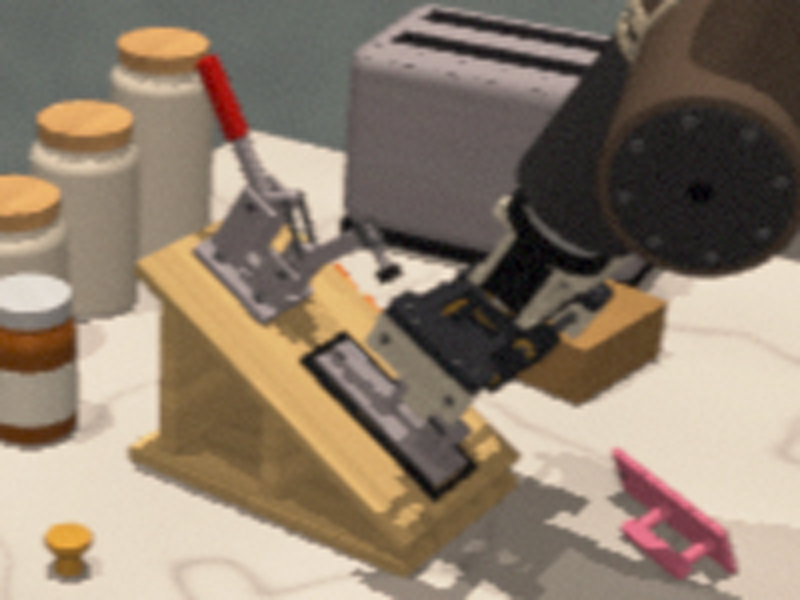

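The grip is on the bar, but joint 3 and joint 5 are near their limits because of the 30° tilt, so the hand isn't fully down. I'll let go, back off, and regrasp with the tool nearly vertical. The bar can be pivoted level later.

```bash
python3 -m jog '[[[0,0,0,0,0,0,25],[0,0,0,0,0,0,40],[0,0,-20,0,0,0,40],[0,0,-45,0,0.05,0,40],[0,0,-70,0,0.15,0,40],[0,0,-90,0,0.3,0,40],[0,0,-90,0,0.42,0,40],[0,0,-90,0,0.42,0,40]]]'
python3 - <<'E'
from h import *
print(arm.get_state()["q"].round(2))
T=tool(.1); z=T.apply([0,0,1]); b=slope(-.070,-.001,.033)
for k in (.08,.04,0): row(b+z*(.019-k),T)
E
```

```text
t: 16.85
eef_pos: [0.4489, -0.1826, 0.1661]
ee_rot: [3.092, 0.067, 3.043]
force: [0.0, 0.6, -1.2]
width: 0.0401
gripper_force: 0.0
[-0.02  0.06 -0.5  -0.05 -0.94 -1.62]
[-32.0, 6.0, 17.0] [0.051, -0.034, 0.02] t 16.85
[-33.0, 3.0, 57.0] [0.051, -0.034, 0.02] t 16.85
[-35.0, 1.0, 97.0] [0.051, -0.034, 0.02] t 16.85
```

```bash
python3 -m jog '[[[-32,6,0,0.051,-0.034,0.02,40],[-32,6,17,0.051,-0.034,0.02,40],[-33,4.5,37,0.051,-0.034,0.02,40],[-33,3,57,0.051,-0.034,0.02,40],[-34,2,77,0.051,-0.034,0.02,40],[-35,1,90,0.051,-0.034,0.02,40],[-35,1,97,0.051,-0.034,0.02,40],[-35,1,97,0.051,-0.034,0.02,40]]]'
python3 -c "
from h import *
print(arm.get_state()['q'].round(2))
T=tool(.1); z=T.apply([0,0,1]); row(slope(-.070,-.001,.033)+z*.019,T)"
```

```text
t: 17.85
eef_pos: [0.4887, -0.1807, 0.0718]
ee_rot: [3.141, 0.101, 3.022]
force: [0.2, 0.3, 0.1]
width: 0.0401
gripper_force: 0.0
[ 0.03  0.21 -0.62  0.03 -0.64 -1.74]
[-1.0, 0.0, -0.0] [0.0, 0.001, 0.001] t 17.85
```

```bash
python3 -m jog '[[[0,0,0,0,0,0,0],[0,0,0,0,0,0,0],[0,0,0,0,0,0,0],[0,0,0,0,0,0,0],[2,0,-4,0,0,0,0],[6,0,-13,0,0,0,0],[12,0,-27,0,0,0,0],[20,0,-45,0,0,0,0],[35,0,-65,0,0,0,0],[50,0,-100,0,0,0,0],[50,0,-140,0,0,0,0],[50,0,-160,0,0,0,0],[50,0,-160,0,0,0,0]]]' 40
python3 -c "
from h import *
print(arm.get_state()['q'].round(2))
im,d=grab_frame('side'); p=arm.get_state()['eef_pos']; u,v=proj('side',p).astype(int); print(u,v)
cv2.imwrite('pics/s6.png',cv2.resize(im[max(0,v-70):v+80,u-100:u+100],None,fx=4,fy=4,interpolation=cv2.INTER_CUBIC))"
```

```text
t: 19.48
eef_pos: [0.4239, -0.1729, 0.2286]
ee_rot: [3.141, 0.106, 3.022]
force: [0.3, 0.1, -2.4]
width: 0.0096
gripper_force: 40.0
[ 0.06 -0.08 -0.52  0.02 -1.03 -1.76]
409 219
```

View pics/s6.png

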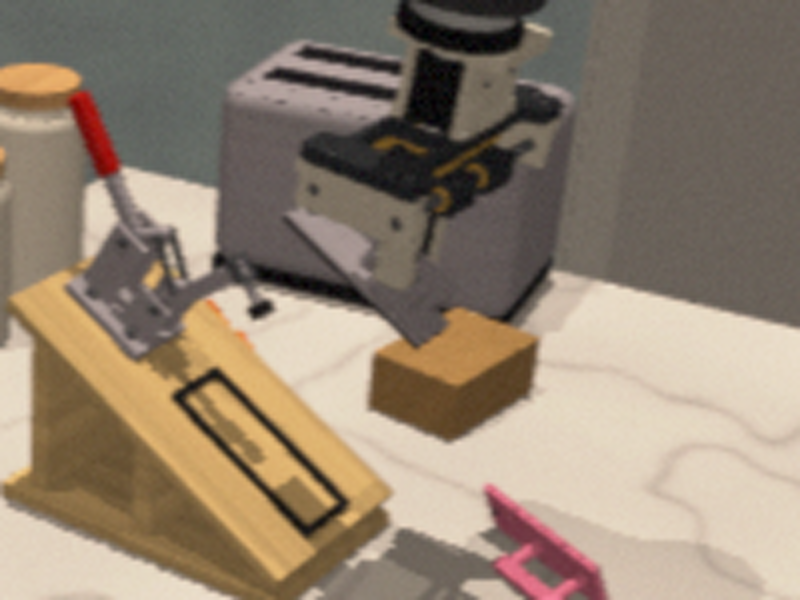

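```bash
cat >> h.py <<'E'
PULL=J*Ro.from_euler("y",-np.pi/6); ORG=slope(-.0555,-.001,-.001)
_T=tool(.1); _p=slope(-.070,-.001,.033)+_T.apply([0,0,.019])
REL=_T.inv()*PULL; REL_P=_T.inv().apply(ORG-_p)   # pull in tool frame
CARD=np.array([.5538,.2374,.006]); CY=-.3065
def place(dz,pitch_fix=0,dx=0,dy=0,dyaw=0):
    Q=Ro.from_euler("z",CY+dyaw)*Ro.from_euler("y",pitch_fix); T=Q*REL.inv()
    o=CARD+Ro.from_euler("z",CY).apply([dx,dy,dz]); return o-T.apply(REL_P),T
E
python3 -c "
from h import *
p,T=place(.12); print(p); row(p,T)
p,T=place(0); print(p)"
```

```text
[0.53252991 0.2441314  0.1426793 ]
[-50.0, 427.0, 90.0] [-0.029, 0.526, 0.187] t 19.525
[0.53252991 0.2441314  0.0226793 ]
```

```bash
python3 -m jog '[[[-10,50,0,0,0.08,0.03,0],[-15,100,0,-0.01,0.16,0.06,0],[-25,150,0,-0.01,0.24,0.09,0],[-30,200,0,-0.015,0.32,0.12,0],[-35,250,0,-0.02,0.4,0.15,0],[-40,300,10,-0.025,0.48,0.187,0],[-45,350,30,-0.029,0.526,0.187,0],[-50,400,60,-0.029,0.526,0.187,0],[-50,427,90,-0.029,0.526,0.187,0],[-50,427,90,-0.029,0.526,0.187,0],[-50,427,90,-0.029,0.526,0.187,0]]]' 40
cat > chk.py <<'E'
from h import *
p,T=place(.12); s=arm.get_state(); print(s["eef_pos"]); row(p,T)
Q=Ro.from_euler("z",CY)
Z0=s["eef_pos"][2]
for c in ("top","side","wrist"):
    P=camera_params(c);im,d=grab_frame(c);cv2.imwrite(f"pics/c_{c}.png",im);C=cloud(c,d,P);L=Q.inv().apply((C-CARD).reshape(-1,3)).reshape(C.shape)
    g=(d>0)&(abs(L[...,0])<.085)&(abs(L[...,1])<.04)&(L[...,2]>Z0-.07)&(L[...,2]<Z0+.02); h=cv2.cvtColor(im,cv2.COLOR_BGR2HSV)
    X=L[g]
    if len(X)<20: print(c,len(X)); continue
    # plate plane by RANSAC
    rng=np.random.default_rng(0);best=None
    for _ in range(400):
        a=X[rng.choice(len(X),3,0)];n=np.cross(a[1]-a[0],a[2]-a[0]);k=np.linalg.norm(n)
        if k<1e-9: continue
        n/=k
        if abs(n[2])<.8: continue
        q=abs((X-a[0])@n)<.0025
        if best is None or q.sum()>best.sum():best=q
    B=X[best];m=B.mean(0);n=np.linalg.svd(B-m)[2][2];n*=np.sign(n[2])
    r=cv2.minAreaRect((B[:,:2]*1000).astype(np.float32))
    print(c,len(X),best.sum(),"m",m.round(4),"pitch",round(np.arctan2(n[0],n[2]),3),"roll",round(-np.arctan2(n[1],n[2]),3),"rect",np.round(r[0],1),np.round(r[1],1),round(r[2],1),np.percentile(B,[1,99],axis=0).round(4).tolist())
E
python3 chk.py
```

```text
t: 20.9
eef_pos: [0.5325, 0.2434, 0.1413]
ee_rot: [-3.138, -0.427, 2.834]
force: [0.1, -0.9, -0.8]
width: 0.0095
gripper_force: 40.0
[0.53252972 0.24341803 0.1413195 ]
[1.0, 1.0, -1.0] [-0.003, -0.003, -0.001] t 20.9
top 237 70 m [-0.049  -0.0034  0.1233] pitch -0.049 roll -0.093 rect [-45.8  -0.8] [34.9 40.8] 4.6 [[-0.0617, -0.0217, 0.1191], [-0.03, 0.0187, 0.1272]]
side 817 436 m [-0.0113  0.0054  0.125 ] pitch -0.0 roll -0.022 rect [-1.6 -0.4] [ 40.9 123. ] 90.0 [[-0.0625, -0.02, 0.1219], [0.0577, 0.0199, 0.127]]
wrist 6384 2932 m [-0.0227 -0.0009  0.158 ] pitch 0.002 roll 0.022 rect [-20.8  -0.2] [58.6 26. ] 14.8 [[-0.0492, -0.012, 0.1558], [0.008, 0.0103, 0.16]]
```

```bash
python3 -c "
from h import *
for dz in (.08,.03,.012,.004,0,-.002):
    p,T=place(dz,dx=.002); print(dz,end=' '); row(p,T)"
```

```text
0.08 [-18.0, 1.0, 36.0] [0.0, -0.001, -0.001] t 21.05
0.03 [-38.0, 1.0, 82.0] [0.0, -0.001, -0.001] t 21.05
0.012 [-46.0, 1.0, 98.0] [0.0, -0.001, -0.001] t 21.05
0.004 [-49.0, 1.0, 105.0] [0.0, -0.001, -0.001] t 21.05
0 [-51.0, 1.0, 109.0] [0.0, -0.001, -0.001] t 21.05
-0.002 [-51.0, 1.0, 111.0] [0.0, -0.001, -0.001] t 21.05
```

```bash
python3 -m jog '[[[-10,1,18,0,0,0,0],[-18,1,36,0,0,0,0],[-28,1,59,0,0,0,0],[-34,1,73,0,0,0,0],[-38,1,82,0,0,0,0],[-43,1,92,0,0,0,0],[-46,1,98,0,0,0,0],[-48,1,103,0,0,0,0],[-49,1,105.5,0,0,0,0],[-49,1,105.5,0,0,0,0],[-49,1,105.5,0,0,0,0]]]' 40
sed -i 's/place(.12)/place(0,dx=.002)/' chk.py; python3 chk.py; python3 -c "
from h import *
u,v=proj('side',CARD).astype(int); im=cv2.imread('pics/c_side.png'); cv2.imwrite('pics/s7.png',cv2.resize(im[v-90:v+60,u-100:u+100],None,fx=4,fy=4,interpolation=cv2.INTER_CUBIC))"
```

```text
t: 22.42
eef_pos: [0.5343, 0.2446, 0.0258]
ee_rot: [-3.141, -0.425, 2.835]
force: [-0.5, 1.2, -1.1]
width: 0.0095
gripper_force: 40.0
[0.5342593  0.24464201 0.02580319]
[-2.0, -1.0, 3.0] [-0.001, -0.002, -0.0] t 22.425
top 704 174 m [-0.0515 -0.0062 -0.0036] pitch -0.015 roll 0.045 rect [0.1 0.3] [ 79.  169.2] 90.0 [[-0.0844, -0.0392, -0.0072], [0.0806, 0.0393, -0.0001]]
side 1772 581 m [-0.0138  0.0069  0.0083] pitch 0.008 roll 0.02 rect [-2.1 -3.4] [144.5  73. ] 0.1 [[-0.0727, -0.0372, 0.0054], [0.0694, 0.032, 0.0108]]
wrist 15169 5859 m [-0.0626 -0.0016 -0.0013] pitch -0.315 roll 0.028 rect [-57.4  -0. ] [55.1 80. ] 0.0 [[-0.0847, -0.0392, -0.0077], [-0.0313, 0.0379, 0.0082]]
```

View pics/s7.png

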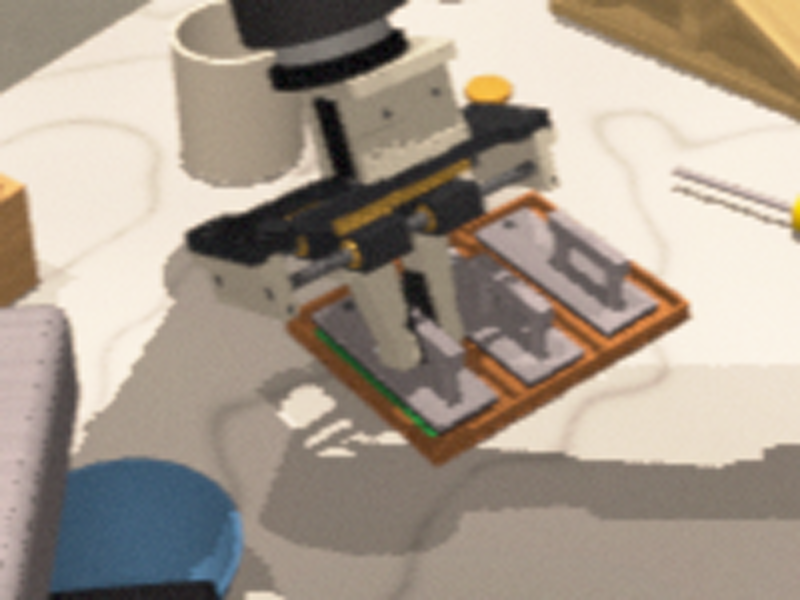

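The pull is over the green card between the walls, a few mm from seated (bar at crop (440,345)). Lower gently until contact.

```bash
python3 -m jog '[[[-0.4,0,0.9,0,0,0,0],[-0.8,0,1.8,0,0,0,0],[-1.2,0,2.7,0,0,0,0],[-1.2,0,2.7,0,0,0,0]]]' 40
```

```text
t: 23.08
eef_pos: [0.534, 0.2444, 0.0241]
ee_rot: [-3.14, -0.426, 2.836]
force: [-2.2, -1.3, 10.4]
width: 0.0093
gripper_force: 40.0
```

```bash
python3 -m jog '[[[0,0,0,0,0,0,14],[0,0,0,0,0,0,20],[0,0,0,0,0,0,26],[0,0,0,0,0,0,30],[0,0,-10,0,0,0,30],[0,0,-30,0,0,0,30],[0,0,-60,0,0,0,30],[0,0,-110,0,0,0,30],[0,0,-160,0,0,0,30],[0,0,-160,0,0,0,30]]]'
python3 - <<'E'
from h import *
Q=Ro.from_euler("z",CY)
for c in ("side","top"):
    im,d=grab_frame(c);C=cloud(c,d);L=Q.inv().apply((C-CARD).reshape(-1,3)).reshape(C.shape)
    h=cv2.cvtColor(im,cv2.COLOR_BGR2HSV)
    g=(d>0)&(abs(L[...,0])<.066)&(abs(L[...,1])<.029)&(L[...,2]>.0025)&(L[...,2]<.012)&(h[...,1]<70);B=L[g]
    r=cv2.minAreaRect((B[:,:2]*1000).astype(np.float32));m=B.mean(0);n=np.linalg.svd(B-m)[2][2]
    print(c,len(B),m.round(4),np.abs(n).round(3),np.round(r[0],1),np.round(r[1],1),r[2],np.percentile(B,[1,99],axis=0).round(4).tolist())
    if c=="side":
        cv2.imwrite("pics/s8.png",cv2.resize(im[170:430,200:520],None,fx=2.3,fy=2.3,interpolation=cv2.INTER_CUBIC))
E
python3 red.py | head -3
```

```text
t: 24.32
eef_pos: [0.6005, 0.2245, 0.173]
ee_rot: [3.138, -0.419, 2.836]
force: [-0.6, -0.2, -0.1]
width: 0.0301
gripper_force: 0.0
side 576 [-0.0046  0.0055  0.0072] [0.    0.023 1.   ] [-0.3  2. ] [123.5  39.8] 0.19725248217582703 [[-0.0608, -0.0177, 0.003], [0.0586, 0.0213, 0.0106]]
top 384 [ 0.0007 -0.0009  0.007 ] [0.006 0.003 1.   ] [-0.1  0.3] [117.1  42.5] 1.9426583051681519 [[-0.0575, -0.0196, 0.0026], [0.0571, 0.0202, 0.0118]]
top 75 [ 0.1009 -0.0002  0.1762] [ 0.56 -0.01  0.83] th from dir 0.045 from hinge 0.141 [[0.0834, -0.0048, 0.1472], [0.1193, 0.0042, 0.1965]]
side 115 [0.1001 0.0031 0.1698] [ 0.53 -0.02  0.85] th from dir 0.081 from hinge 0.108 [[0.0822, -0.0029, 0.1454], [0.1181, 0.0092, 0.1931]]
24.575Traceback (most recent call last):
  File "red.py", line 16, in <module>
    print("bar",g.sum(),sl[g].min(),sl[g].max(),L[...,1][g].min(),L[...,1][g].max(),n[g].mean(),"med",np.median(sl[g]),np.median(L[...,1][g]))
                        ~~~~~~~~~^^
    return umr_minimum(a, axis, None, out, keepdims, initial, where)
ValueError: zero-size array to reduction operation minimum which has no identity
```

View pics/s8.png

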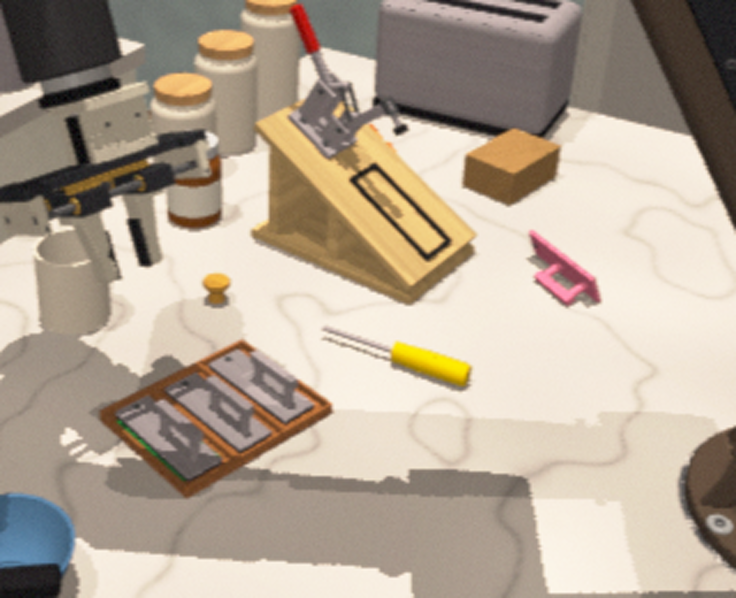

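The pull lies flat on the green card (crop about (170,437)), within about 2 mm of centre. The clamp is open, everything else is in place and the hand is clear.

```bash
python3 -c "
from h import *
print(arm.job_done())"
```

```text
the job is handed in; nothing more can be done
None
```

I clamped the pull with the hand off for just over two seconds, swung the handle back open to about 0.05–0.14 rad by camera, then set the pull flat on the green card within about 2 mm of centre and handed the job in; no verdict came back.

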